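# Close a plaster mould in the click-wheel press

## Robot

A 6-joint arm with a two-finger parallel gripper is mounted at the origin on the work surface. World frame = base frame: x ahead of the robot, y to its left, z up, the work surface at z = 0. Lengths are in m, angles in rad, forces in N, time in s.
With the tool pointing down it reaches from about 0.3 to 0.875 m from the base axis. Payload 6.4 kg.
Tool frame: the origin (TCP) lies midway between the tips of the shut fingers; the grasp point (between the pads) lies 19 mm behind it (ctrl.pinch_z is the distance from the TCP to the grasp point, in m); z points along the fingers, y is the line along which they close (so a half turn about z gives the same grasp; the last joint's range is limited). The gripper opens to 85 mm and grips with 20 to 120 N. Pads are 22 mm wide; open, the fingers measure 114 mm over their backs; the gripper's body (76 mm by 85 mm) begins 54 mm behind the grasp point. The pads swing forward as they close: fully open they stand 13 mm farther back than shut.
Start: joints at [-1.335, 0.181, 1.607, -0, 1.354, -0.206], TCP at [0.246, -0.52, 0.231] pointing down, gripper open.
Joint ranges: [-2.99, 2.99], [-0.89, 2.07], [0.3, 2.58], [-1.14, 4.28], [0, 2.63], [-3.12, 3.12]. Speed limits (rad/s): [2.57, 2.57, 3.01, 3.14, 3.14, 3.14].

## Interface

Orientations are given as a unit quaternion [w, x, y, z].
In Python, from bench import ctrl gives the robot as it stands.
- The arm moves only by the tool apply_moves, never from a script. Its argument "moves" is a list of rows, each an object with "jaw": the opening, from 0 (shut) to 1 (fully open); "offset": the shift along the tool's x, y, z in mm, a list of three; "rot": the turn, a rotation vector about the tool's x, y, z in degrees, a list of three. In form: [{"jaw": jaw, "offset": [dx, dy, dz], "rot": [ax, ay, az]}, ...]. A call has exactly 5 rows; each row shifts and turns the commanded pose from where the row before left it, along the tool's axes as they then stand; what a row does not reach is not made up. A row lasts 1/8 s, in which the tool goes at most 62.5 mm and 10.7 degrees, less where a joint would pass 70% of its speed; a pose out of reach is approached as far as the arm can. A call is refused whole if a number of a shift passes 62.5 or a number of a turn 10.7, either way. A call with a gripper value outside its range is refused whole. The fingers move at their own pace and stop on an object; the grip force is fixed at half the most. Time passes only in rows, so rows that do not move let the fingers close, or fill a call up. It gives the time, the measured TCP pose, the force, the opening and the grip force at its end, in the units of the state.
- ctrl.get_obs(): the state, without advancing time (a new reading comes with each control period).
- ctrl.camera(name): name is "side" or "top" or "wrist"; returns (picture, depth): 400x640x3 uint8, red, green, blue; 400x640 float32, m along the optical axis (not along the pixel's ray), 0 where there is no reading.
- ctrl.camera_params(name): a dict with "K" (3x3 intrinsics, pixels), "cam_to_world" (4x4, takes a point from camera to world coordinates); the wrist camera has in their place "mount" (4x4, takes a point from camera to tool coordinates, whose origin is the TCP and whose axes are the flange's). Camera axes: x right, y down, z forward; pixel columns grow to the right and rows downward; lengths in m; the calibration is good to about 2 mm. A picture is of the moment at which its call begins: read the wrist's pose just before it. camera_params takes no time and is no camera call.
- ctrl.hand_in(): hands the job in; it is judged then, once.
Trained networks look in the newest picture that a camera, given by its name, has taken for a name from the list of things; names that differ only in an ending like _2 or _b are one class to them, and where a whole thing is asked for, a point or a joint stands for the part that bears it (a point fixed in the world has none). Each returns a list of dicts, best first, with "score" (0 to 1); they miss things now and then, are a little off and sometimes report something else, mostly with a low value. They report only what shows in the picture. A call takes as long as a camera call. They do not tell look-alikes from the thing itself.
- ctrl.outline_of(camera, target): "region" (400x640 bool, what is visible of it) and "position" ([column, row] in pixels, amid what is visible of it).
The state is a dict: "time_s": time; "q": joint angles; "dq": joint speeds; "joint_efforts": joint torques, N m; "eef_pos": TCP position; "eef_rot": TCP orientation; "wrist_force": force on the tool from outside, world axes, zero at the start; "torque": the same for the moment, N m; "opening": opening from 0.0 (shut) to 1.0 (fully open); "grasp_force": force on a finger pad.
Only numpy, scipy, OpenCV 4.12 (cv2) and the standard library are available. Lean on these libraries where they do the work, as an engineer would, in place of code of your own. Each camera call takes 0.05 s, during which the arm holds its last target. There are 200 camera calls.

## Task

Gently push the closed plaster mould straight into the bench press until it is fully home against the back stop. Then crank the click wheel clockwise until you feel the pressure foot bite on the mould, and give it three clicks more: fewer and the mould leaks, more and the plaster cracks. Let go of the crank there, with the mould still home, and leave everything else on the bench as it stands.

Things in the scene. Friction and masses are not known exactly. Their poses are not given: they have to be found in the camera images.
- press: small green screw press fixed to the bench; origin on the bench under the wheel's axis, x from its open front to its back, y left. Bed top 22 mm high, x -175 to 110 mm, 150 mm wide. Rails 12 mm high, faces at y -40 and 40, x -80 to 70, guide the mould. Columns at y -62 and 62; crosshead 46 x 160 mm, 128 to 164 mm above the bench; spring block behind the wheel, x 58 to 78, top at 193 mm.
- back_stop (a point): centre of the front face of the steel back stop across the press's bed, at x = 85 mm of the press, 39 mm above the bench; the stop is 110 mm wide and stands 34 mm above the bed. When the mould is home its back end touches this face.
- mould: closed plaster mould, a cream block with a dark seam and a dark pour hole in its front end, 170 mm long (x), 66 wide, 52 tall, 0.5 to 0.75 kg, on the bed between the rails, 25 to 60 mm short of the stop. Origin under its centre; when home it is at x = 0 of the press, the front end at x = -85 mm, the top 74 mm above the bench. A push of 3 to 7 N slides it; it chips at 40 N.
- wheel (a joint): angle of the click wheel, rad; grows clockwise seen from above, which lowers the foot. 12 clicks a turn: a sprung roller drops into a notch at each multiple of 0.5236, where the wheel stays when let go; it starts in one of 0 to 2.1. At 0 the crank points to the press's front. At the crank a click ripples about 7 N against, then 6 N with the hand, with next to no friction; no end stop within 20 clicks.
- wheel_hub (a point): top of the hub of the black lobed click wheel, on its axis, 194 mm above the bench. The wheel is 91 mm across, its rim 174 to 190 mm above the bench.
- crank_grip (a point): point to hold on the wheel's red crank grip, on the grip's axis, 222 mm above the bench, 30 mm above the grip's lower end, 22 mm below its top. The grip is upright, 18 mm thick, 52 mm tall, 34 mm from the wheel's axis, and revolves freely on its pin, so it can be led round the full circle without turning the hand.
- spindle: screw spindle with the brass stud and sprung steel foot (disc 40 mm across) hung on it. Origin on the wheel's axis, 103 mm high at wheel 0; sinks 1.5 mm a click. The stud's setting differs each time, unmeasured: the foot's underside is 11 to 20 mm below the origin. It presses 32 N on biting, 7.5 N more per click; at the crank the mean load steps up 2.6 N, then 0.6 N per click.
- stick_a: bystander: a dark unfired candlestick, 54 mm wide, 108 mm tall, standing on the bench left of the press; origin under its foot
- stick_b: bystander: a second such candlestick, right of the press; origin under its foot
- rib: bystander: a round wooden throwing rib, 64 mm across, 6 mm thick, flat on the bench right of the press's front; origin under its centre
- loop: bystander: a slip brush, 170 mm long, lying on the bench left of the press's front; origin under its middle
- cup: bystander: a fired red cup, 68 mm wide, 60 mm tall, right of the press; origin under its centre
- half: bystander: an open plaster mould half, 120 x 60 x 26 mm, right of the rib; origin under its centre
- slip: bystander: a closed jar of slip, 72 mm wide, 120 mm tall, left of the press; origin under its centre
Mind the look-alikes: they are no part of the job. Leave any orange or purple look-alike of the mould alone.

How it is judged:
By the outcome, as a careful person would: the job done as asked, in the order asked, and still so for the second after the job is handed in, with the robot touching nothing.
It also fails if it takes over 72 s, if anything falls off the work surface, if the arm or the gripper's body presses on something with over 40 N, if the wrist force passes 120 N, or if a joint passes its speed limit or range.

## Working session

There is one attempt and no reset: what is moved stays moved. The work goes in short steps, Python scripts to look and compute and a tool call to move; the robot and the scene stay as the last step left them, time stands still between calls to the robot, and variables do not carry over. Pictures are saved under pics/ and viewed, at most 10 in all, crops included, and the job is handed in when it is done.

Besides the shell and the picture viewer there is one more tool, called after "Call:" as name(argument=value, ...), one argument or row to a line, values as JSON. apply_moves: Moves the arm, as the interface text tells. Its arguments: {"type":"object","properties":{"moves":{"type":"array"}},"required":["moves"]}

```bash
mkdir -p pics; ls; cat > h.py <<'E'
import numpy as np, cv2
from bench import ctrl
def save(n,im): cv2.imwrite('pics/'+n,im[:,:,::-1])
def pts(cam,mask,d):
    p=ctrl.camera_params(cam);K=np.array(p['K']);r,c=np.nonzero(mask&(d>0));z=d[r,c]
    P=np.stack([(c-K[0,2])*z/K[0,0],(r-K[1,2])*z/K[1,1],z,np.ones_like(z)])
    return (np.array(p['cam_to_world'])@P)[:3].T
def proj(cam,X):
    p=ctrl.camera_params(cam);K=np.array(p['K']);q=np.linalg.inv(p['cam_to_world'])@np.append(X,1)
    return (K@q[:3]/q[2])[:2]
E
python3 - <<'E'
from h import *
s=ctrl.get_obs();print({k:np.round(v,3).tolist() for k,v in s.items()})
for cam in ['top','side']:
    im,d=ctrl.camera(cam);save(cam+'0.png',im);np.savez(cam+'0.npz',im=im,d=d)
    for t in ['press','mould','wheel','wheel_hub','crank_grip','spindle']:
        for o in ctrl.outline_of(cam,t)[:3]:
            P=pts(cam,o['region'],d)
            print(cam,t,round(o['score'],2),np.round(o['position']),o['region'].sum(),np.round(np.median(P,0),3) if len(P) else None)
E
```

```text
pics
{'time_s': 0.0, 'q': [-1.335, 0.182, 1.608, 0.0, 1.354, -0.206], 'dq': [-0.001, 0.001, 0.002, -0.001, 0.001, 0.0], 'joint_efforts': [0.0, -44.487, -35.134, -0.0, 0.009, 0.0], 'eef_pos': [0.246, -0.519, 0.23], 'eef_rot': [-0.001, 0.976, 0.219, -0.0], 'wrist_force': [0.051, -0.312, -0.986], 'torque': [-0.002, 0.01, 0.022], 'grasp_force': 0.0, 'opening': 1.001}
top press 0.77 [364. 167.] 4502 [ 0.596 -0.053  0.028]
top press 0.62 [362. 188.] 859 [ 0.548 -0.045  0.074]
top mould 0.88 [362. 189.] 928 [ 0.548 -0.045  0.074]
top mould 0.7 [237. 206.] 1579 [0.502 0.292 0.052]
top mould 0.57 [279. 282.] 1557 [0.289 0.18  0.052]
top wheel 0.76 [368. 157.] 987 [ 0.618 -0.063  0.19 ]
top wheel_hub 0.88 [363. 168.] 4432 [ 0.596 -0.053  0.027]
top wheel_hub 0.58 [283. 141.] 710 [0.683 0.157 0.118]
top crank_grip 0.44 [363. 164.] 78 [ 0.593 -0.038  0.238]
top crank_grip 0.3 [448. 180.] 521 [ 0.59  -0.308  0.028]
side press 0.77 [294. 222.] 3368 [ 0.602 -0.021  0.032]
side mould 0.94 [314. 215.] 1103 [ 0.556 -0.028  0.065]
side mould 0.86 [284. 307.] 2648 [0.494 0.322 0.049]
side mould 0.66 [383. 298.] 2611 [0.284 0.202 0.049]
side wheel 0.81 [300. 174.] 422 [ 0.601 -0.035  0.188]
side wheel_hub 0.62 [301. 204.] 3314 [ 0.601 -0.02   0.035]
side spindle 0.45 [301. 201.] 58 [ 0.616 -0.053  0.091]
side spindle 0.2 [242. 241.] 1184 [0.677 0.188 0.077]
```

```bash
python3 - <<'E'
from h import *
a=np.load('top0.npz');b=np.load('side0.npz')
save('a.png',np.vstack([cv2.resize(a['im'][100:300,200:520],(768,480))[:300],cv2.resize(b['im'][130:330,200:520],(480,300)).repeat(1,0) if 0 else cv2.copyMakeBorder(cv2.resize(b['im'][140:320,200:488],(480,300)),0,0,0,288,0)]))
save('b.png',cv2.resize(a['im'][120:230,300:440],(760,597),interpolation=cv2.INTER_CUBIC))
full=np.ones((400,640),bool)
P=pts('top',full,a['d']);C=a['im'].reshape(-1,3)[(a['d']>0).ravel()].astype(int)
near=(np.hypot(P[:,0]-.61,P[:,1]+.06)<.25)
m=near&(P[:,2]>.17)&(P[:,2]<.195)
for cc,n in [(m,'wheelband'),(near&(P[:,2]>.2),'grip')]:
    Q=P[cc];print(n,len(Q),Q.min(0).round(3),Q.max(0).round(3),Q.mean(0).round(3))
dark=m&(C.max(1)<80);Q=P[dark].astype(np.float32);print(cv2.minEnclosingCircle(Q[:,:2]),len(Q))
m=near&(P[:,2]>.068)&(P[:,2]<.08);Q=P[m].astype(np.float32);print('mould',len(Q),cv2.minAreaRect(Q[:,:2]))
m=near&(P[:,2]>.016)&(P[:,2]<.040)&(C[:,1]>C[:,0]+15);Q=P[m].astype(np.float32);print('bed',len(Q),cv2.minAreaRect(Q[:,:2]),cv2.boxPoints(cv2.minAreaRect(Q[:,:2])).round(3).tolist())
m=near&(P[:,2]>.15)&(P[:,2]<.17)&(C[:,1]>C[:,0]+15);Q=P[m].astype(np.float32);print('cross',len(Q),cv2.minAreaRect(Q[:,:2]))
E
```

```text
wheelband 1119 [ 0.573 -0.132  0.17 ] [0.705 0.003 0.195] [ 0.626 -0.067  0.189]
grip 64 [ 0.586 -0.048  0.205] [ 0.603 -0.031  0.247] [ 0.593 -0.038  0.236]Traceback (most recent call last):
  File "<stdin>", line 11, in <module>
cv2.error: OpenCV(4.12.0) /io/opencv/modules/imgproc/src/shapedescr.cpp:201: error: (-215:Assertion failed) count >= 0 && (depth == CV_32F || depth == CV_32S) in function 'minEnclosingCircle'
```

View pics/a.png

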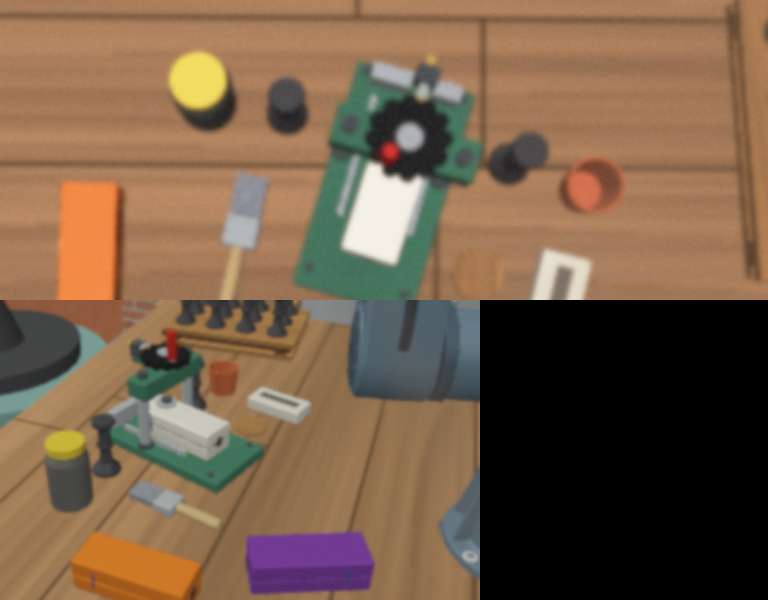

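View pics/b.png

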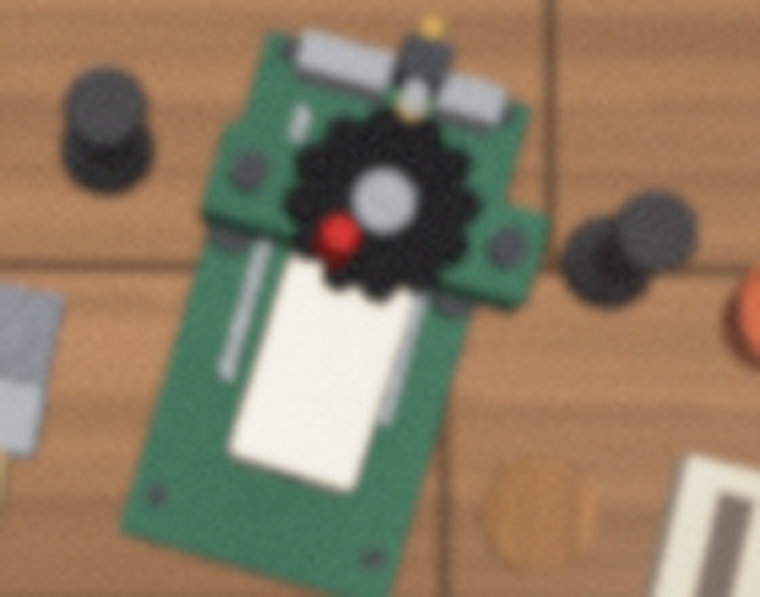

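Mould candidates are the cream block in the press at top (362,189), orange block (237,206), purple block (279,282) and open half (448,180). I choose the cream block in the green press. The crop confirms this: red grip at crop (340,238), hub at (384,200), and the mould front edge from (232,455) to (352,490).

```bash
python3 - <<'E'
from h import *
a=np.load('top0.npz')
full=np.ones((400,640),bool)
P=pts('top',full,a['d']).astype(np.float32);C=a['im'].reshape(-1,3)[(a['d']>0).ravel()].astype(int)
P[:,:]=P
near=(np.hypot(P[:,0]-.61,P[:,1]+.06)<.25)
m=near&(P[:,2]>.18)&(P[:,2]<.2)&(np.hypot(P[:,0]-.625,P[:,1]+.062)<.055)
Q=P[m];print('wheel',cv2.minEnclosingCircle(Q[:,:2].copy()),len(Q))
h=m&(C.min(1)>110);print('hub',P[h].mean(0),h.sum())
r=near&(C[:,0]>120)&(C[:,1]<60)&(P[:,2]>.2);print('grip',P[r].mean(0),np.median(P[r],0))
m=near&(P[:,2]>.069)&(P[:,2]<.08)&(C.min(1)>150);Q=P[m];R=cv2.minAreaRect(Q[:,:2].copy());print('mould',len(Q),R,cv2.boxPoints(R).round(3).tolist())
g=(C[:,1]>C[:,0]+15)
m=near&(P[:,2]>.016)&(P[:,2]<.040)&g;R=cv2.minAreaRect(P[m][:,:2].copy());print('bed',m.sum(),R,cv2.boxPoints(R).round(3).tolist())
m=near&(P[:,2]>.155)&(P[:,2]<.17)&g;R=cv2.minAreaRect(P[m][:,:2].copy());print('cross',m.sum(),R,cv2.boxPoints(R).round(3).tolist())
p=ctrl.camera_params('wrist');print(np.round(p['K'],1).tolist(),np.round(p['mount'],3).tolist(),ctrl.pinch_z)
E
```

```text
wheel ((0.6256770491600037, -0.06645506620407104), 0.0528302900493145) 964
hub [ 0.6219251  -0.0640835   0.19232988] 160
grip [ 0.59496474 -0.03794131  0.24297029] [ 0.59466654 -0.03781948  0.24352938]
mould 843 ((0.5519352555274963, -0.04755314067006111), (0.06571023166179657, 0.10537368804216385), 71.93339538574219) [[0.492000013589859, -0.06199999898672104], [0.5920000076293945, -0.0949999988079071], [0.6119999885559082, -0.032999999821186066], [0.5120000243186951, 0.0]]
bed 2100 ((0.5866957902908325, -0.05386511981487274), (0.14678435027599335, 0.2799765169620514), 73.91730499267578) [[0.4320000112056732, -0.0860000029206276], [0.7009999752044678, -0.16300000250339508], [0.7419999837875366, -0.02199999988079071], [0.4729999899864197, 0.054999999701976776]]
cross 423 ((0.6354659199714661, -0.06828230619430542), (0.1563389152288437, 0.08168590068817139), 73.70287322998047) [[0.5740000009536743, -0.13199999928474426], [0.652999997138977, -0.1550000011920929], [0.6970000267028809, -0.004999999888241291], [0.6179999709129333, 0.017999999225139618]]
[[277.2, 0.0, 321.0], [0.0, 277.2, 197.9], [0.0, 0.0, 1.0]] [[0.0, -0.956, -0.294, 0.074], [1.0, -0.0, 0.001, -0.001], [-0.001, -0.294, 0.956, -0.142], [0.0, 0.0, 0.0, 1.0]] 0.0187
```

```bash
cat >> h.py <<'E'
from scipy.spatial.transform import Rotation as R
AX=np.array([.6205,-.0638]);TH=np.radians(-16.1)
U=np.array([np.cos(TH),np.sin(TH)]);V=np.array([-U[1],U[0]])
def W(x,y,z): return np.append(AX+U*x+V*y,z)
def toP(p): r=np.asarray(p)[:2]-AX; return np.array([r@U,r@V,p[2]])
def pose(o=None):
    o=o or ctrl.get_obs();return np.array(o['eef_pos']),R.from_quat(np.roll(o['eef_rot'],-1))
GOAL=R.from_matrix(np.column_stack([np.append(-U,0),np.append(V,0),[0,0,-1]]))
def plan(p1,n,R1=GOAL,p0=None,R0=None):
    p,r=pose()
    if p0 is not None:p=p0
    if R0 is not None:r=R0
    rv=(r.inv()*R1).as_rotvec()/n
    for i in range(n):
        f=(np.array(p1)-p)/n if i==0 else f
        print(np.round(r.inv().apply(f)*1000,1).tolist(),np.round(np.degrees(rv),1).tolist())
        r=r*R.from_rotvec(rv)
def st():
    o=ctrl.get_obs();p,r=pose(o)
    print('t',round(o['time_s'],2),'P',np.round(toP(p)*1000,1),'Fp',np.round([o['wrist_force'][:2]@U,o['wrist_force'][:2]@V,o['wrist_force'][2]],2),'open',round(o['opening'],2),'gf',np.round(o['grasp_force'],1),'rotErr',np.round(np.degrees((r.inv()*GOAL).as_rotvec()),1),'q',np.round(o['q'],2))
E
python3 - <<'E'
from h import *
st();plan(W(-.165,0,.23),15)
E
```

```text
t 0.7 P [-233.5 -542.   231.3] Fp [ 0.79 -0.32 -0.6 ] open 1.0 gf 0.0 rotErr [   0.     0.  -138.6] q [-1.34  0.18  1.61  0.    1.35 -0.21]
[27.3, -24.1, 0.1] [0.0, 0.0, -9.2]
[30.8, -19.4, 0.1] [0.0, 0.0, -9.2]
[33.5, -14.2, 0.1] [0.0, 0.0, -9.2]
[35.4, -8.6, 0.1] [0.0, 0.0, -9.2]
[36.3, -2.8, 0.1] [0.0, 0.0, -9.2]
[36.3, 3.1, 0.1] [0.0, 0.0, -9.2]
[35.3, 8.8, 0.1] [0.0, 0.0, -9.2]
[33.5, 14.4, 0.1] [0.0, 0.0, -9.2]
[30.7, 19.6, 0.1] [0.0, 0.0, -9.2]
[27.2, 24.3, 0.1] [0.0, 0.0, -9.2]
[22.9, 28.3, 0.1] [0.0, 0.0, -9.2]
[18.1, 31.6, 0.1] [0.0, 0.0, -9.2]
[12.8, 34.1, 0.1] [0.0, 0.0, -9.2]
[7.1, 35.7, 0.1] [0.0, 0.0, -9.2]
[1.3, 36.4, 0.1] [0.0, 0.0, -9.2]
```

Call:
apply_moves(
  moves=[
    {"jaw": 0, "offset": [27.3, -24.1, 0], "rot": [0, 0, -9.2]},
    {"jaw": 0, "offset": [30.8, -19.4, 0], "rot": [0, 0, -9.2]},
    {"jaw": 0, "offset": [33.5, -14.2, 0], "rot": [0, 0, -9.2]},
    {"jaw": 0, "offset": [35.4, -8.6, 0], "rot": [0, 0, -9.2]},
    {"jaw": 0, "offset": [36.3, -2.8, 0], "rot": [0, 0, -9.2]},
  ],
)

```text
time_s: 1.32
eef_pos: [0.3184, -0.3516, 0.2314]
eef_rot: [0.0, 0.811, 0.585, 0.0]
wrist_force: [0.4, 0.0, 0.5]
opening: 0.001
grasp_force: 0.0
```

Call:
apply_moves(
  moves=[
    {"jaw": 0, "offset": [36.3, 3.1, 0], "rot": [0, 0, -9.2]},
    {"jaw": 0, "offset": [35.3, 8.8, 0], "rot": [0, 0, -9.2]},
    {"jaw": 0, "offset": [33.5, 14.4, 0], "rot": [0, 0, -9.2]},
    {"jaw": 0, "offset": [30.7, 19.6, 0], "rot": [0, 0, -9.2]},
    {"jaw": 0, "offset": [27.2, 24.3, 0], "rot": [0, 0, -9.2]},
  ],
)

```text
time_s: 1.95
eef_pos: [0.3913, -0.1847, 0.2315]
eef_rot: [0.0, 0.518, 0.855, -0.0]
wrist_force: [0.2, -0.2, -0.6]
opening: -0.001
grasp_force: 0.0
```

Call:
apply_moves(
  moves=[
    {"jaw": 0, "offset": [22.9, 28.3, 0], "rot": [0, 0, -9.2]},
    {"jaw": 0, "offset": [18.1, 31.6, 0], "rot": [0, 0, -9.2]},
    {"jaw": 0, "offset": [12.8, 34.1, 0], "rot": [0, 0, -9.2]},
    {"jaw": 0, "offset": [7.1, 35.7, 0], "rot": [0, 0, -9.2]},
    {"jaw": 0, "offset": [1.3, 36.4, 0], "rot": [0, 0, -9.2]},
  ],
)

```text
time_s: 2.58
eef_pos: [0.4647, -0.0179, 0.2315]
eef_rot: [0.0, 0.142, 0.99, -0.0]
wrist_force: [-0.3, -0.1, -0.1]
opening: -0.003
grasp_force: 0.0
```

```bash
python3 - <<'E'
from h import *
st()
p,r=pose();im,d=ctrl.camera('wrist');save('w1.png',im);np.savez('w1.npz',im=im,d=d)
c=ctrl.camera_params('wrist');T=np.eye(4);T[:3,:3]=r.as_matrix();T[:3,3]=p
K=np.array(c['K']);M=T@np.array(c['mount']);v,u=np.nonzero(d>0);z=d[v,u]
P=(M@np.stack([(u-K[0,2])*z/K[0,0],(v-K[1,2])*z/K[1,1],z,np.ones_like(z)]))[:3].T
C=im[v,u].astype(int);X=np.column_stack([(P[:,:2]-AX)@U,(P[:,:2]-AX)@V,P[:,2]])
m=(X[:,2]>.068)&(X[:,2]<.08)&(C.min(1)>120)&(abs(X[:,1])<.06);Q=X[m].astype(np.float32)
Rr=cv2.minAreaRect(Q[:,:2].copy());print('mould top in press',m.sum(),(cv2.boxPoints(Rr)*1000).round(1).tolist())
m=(X[:,2]>.016)&(X[:,2]<.028)&(C[:,1]>C[:,0]+15);Q=X[m].astype(np.float32);Rr=cv2.minAreaRect(Q[:,:2].copy());print('bed',m.sum(),(cv2.boxPoints(Rr)*1000).round(1).tolist())
m=(X[:,2]>.2)&(C[:,0]>110)&(C[:,1]<60);print('grip',m.sum(),(X[m].mean(0)*1000).round(1) if m.any() else 0)
E
```

```text
t 2.58 P [-162.4    0.9  231.5] Fp [-0.24 -0.18 -0.05] open -0.0 gf 0.0 rotErr [-0.   0.  -0.3] q [-0.29 -0.07  1.87 -0.    1.34 -1.58]
mould top in press 1299 [[-124.4000015258789, -34.099998474121094], [-66.0999984741211, -35.400001525878906], [-64.69999694824219, 30.0], [-123.0, 31.200000762939453]]
bed 7551 [[-178.3000030517578, -73.0999984741211], [-12.5, -73.5999984741211], [-12.100000381469727, 75.0], [-177.89999389648438, 75.5]]
grip 2 [-176.5  -49.7  303.8]
```

View pics/w1.png

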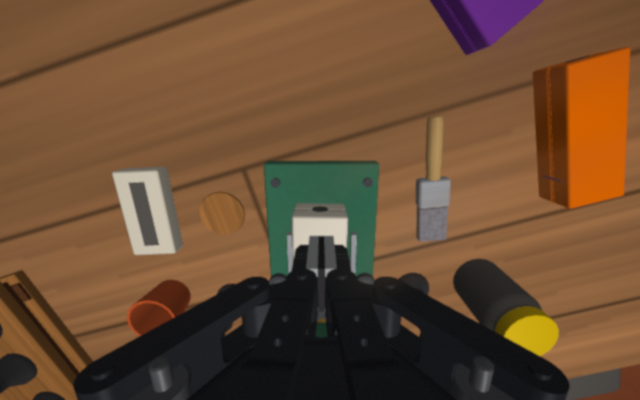

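The wrist view shows the cream mould at (320,225) square in the green press, clear of the fingers. I'll go down in front of it.

Call:
apply_moves(
  moves=[
    {"jaw": 0, "offset": [2, -1.5, 40], "rot": [0, 0, 0]},
    {"jaw": 0, "offset": [0, 0, 50], "rot": [0, 0, 0]},
    {"jaw": 0, "offset": [0, 0, 50], "rot": [0, 0, 0]},
    {"jaw": 0, "offset": [0, 0, 50], "rot": [0, 0, 0]},
    {"jaw": 0, "offset": [0, 0, 0], "rot": [0, 0, 0]},
  ],
)

```text
time_s: 3.25
eef_pos: [0.4582, -0.019, 0.0381]
eef_rot: [-0.004, 0.145, 0.989, 0.001]
wrist_force: [-0.1, 0.7, -0.8]
opening: -0.002
grasp_force: 0.0
```

Call:
apply_moves(
  moves=[
    {"jaw": 0, "offset": [-8, 0, 0], "rot": [0, 0, 0]},
    {"jaw": 0, "offset": [-8, 0, 0], "rot": [0, 0, 0]},
    {"jaw": 0, "offset": [-5, 0, 0], "rot": [0, 0, 0]},
    {"jaw": 0, "offset": [-4, 0, 0], "rot": [0, 0, 0]},
    {"jaw": 0, "offset": [-4, 0, 0], "rot": [0, 0, 0]},
  ],
)

```text
time_s: 3.88
eef_pos: [0.49, -0.0283, 0.0416]
eef_rot: [0.0, 0.145, 0.989, -0.0]
wrist_force: [0.1, 0.3, -0.4]
opening: 0.0
grasp_force: 0.0
```

```bash
python3 -c "
from h import *
st()"
```

```text
t 3.88 P [-135.2   -2.1   41.6] Fp [-0.02  0.32 -0.37] open 0.0 gf 0.0 rotErr [-0.   0.  -0.6] q [-0.3   0.26  1.95 -0.    0.93 -1.58]
```

Call:
apply_moves(
  moves=[
    {"jaw": 0, "offset": [-3, 0.5, 0], "rot": [0, 0, -0.5]},
    {"jaw": 0, "offset": [-3, 0, 0], "rot": [0, 0, 0]},
    {"jaw": 0, "offset": [-3, 0, 0], "rot": [0, 0, 0]},
    {"jaw": 0, "offset": [-3, 0, 0], "rot": [0, 0, 0]},
    {"jaw": 0, "offset": [-3, 0, 0], "rot": [0, 0, 0]},
  ],
)

```text
time_s: 4.5
eef_pos: [0.5019, -0.0311, 0.0407]
eef_rot: [-0.003, 0.14, 0.99, 0.0]
wrist_force: [-8.2, 3.0, 7.2]
opening: -0.0
grasp_force: 4.2
```

Call:
apply_moves(
  moves=[
    {"jaw": 0, "offset": [-3, 0, 0], "rot": [0, 0, 0]},
    {"jaw": 0, "offset": [-3, 0, 0], "rot": [0, 0, 0]},
    {"jaw": 0, "offset": [-3, 0, 0], "rot": [0, 0, 0]},
    {"jaw": 0, "offset": [-3, 0, 0], "rot": [0, 0, 0]},
    {"jaw": 0, "offset": [-2, 0, 0], "rot": [0, 0, 0]},
  ],
)

```text
time_s: 5.12
eef_pos: [0.5156, -0.0351, 0.0407]
eef_rot: [-0.003, 0.14, 0.99, 0.0]
wrist_force: [-6.6, 0.8, 5.7]
opening: -0.001
grasp_force: 3.8
```

```bash
python3 -c "
from h import *
st()"
```

```text
t 5.12 P [-108.8   -1.5   40.7] Fp [-6.61 -1.06  5.73] open -0.0 gf 3.8 rotErr [ 0.  -0.3 -0. ] q [-0.3   0.32  1.88 -0.    0.95 -1.59]
```

Call:
apply_moves(
  moves=[
    {"jaw": 0, "offset": [-1.5, 0, 0], "rot": [0, 0, 0]},
    {"jaw": 0, "offset": [-1.5, 0, 0], "rot": [0, 0, 0]},
    {"jaw": 0, "offset": [-1.5, 0, 0], "rot": [0, 0, 0]},
    {"jaw": 0, "offset": [-1.5, 0, 0], "rot": [0, 0, 0]},
    {"jaw": 0, "offset": [-1, 0, 0], "rot": [0, 0, 0]},
  ],
)

```text
time_s: 5.75
eef_pos: [0.5222, -0.037, 0.0407]
eef_rot: [-0.003, 0.14, 0.99, 0.0]
wrist_force: [-7.1, 2.0, 6.6]
opening: -0.004
grasp_force: 4.1
```

Call:
apply_moves(
  moves=[
    {"jaw": 0, "offset": [-0.6, 0, 0], "rot": [0, 0, 0]},
    {"jaw": 0, "offset": [-0.6, 0, 0], "rot": [0, 0, 0]},
    {"jaw": 0, "offset": [-0.6, 0, 0], "rot": [0, 0, 0]},
    {"jaw": 0, "offset": [-0.6, 0, 0], "rot": [0, 0, 0]},
    {"jaw": 0, "offset": [-0.6, 0, 0], "rot": [0, 0, 0]},
  ],
)

```text
time_s: 6.38
eef_pos: [0.525, -0.0378, 0.0407]
eef_rot: [-0.003, 0.14, 0.99, 0.0]
wrist_force: [-8.4, 0.9, 5.7]
opening: -0.0
grasp_force: 4.0
```

Call:
apply_moves(
  moves=[
    {"jaw": 0, "offset": [-0.6, 0, 0], "rot": [0, 0, 0]},
    {"jaw": 0, "offset": [-0.6, 0, 0], "rot": [0, 0, 0]},
    {"jaw": 0, "offset": [-0.6, 0, 0], "rot": [0, 0, 0]},
    {"jaw": 0, "offset": [-0.6, 0, 0], "rot": [0, 0, 0]},
    {"jaw": 0, "offset": [-0.6, 0, 0], "rot": [0, 0, 0]},
  ],
)

```text
time_s: 7.0
eef_pos: [0.5265, -0.0382, 0.0405]
eef_rot: [-0.004, 0.14, 0.99, 0.001]
wrist_force: [-14.2, 2.2, 10.4]
opening: 0.002
grasp_force: 7.0
```

```bash
python3 -c "
from h import *
st()"
```

```text
t 7.0 P [-97.4  -1.5  40.5] Fp [-14.22  -1.76  10.44] open 0.0 gf 7.0 rotErr [-0.  -0.5 -0. ] q [-0.3   0.34  1.85 -0.    0.96 -1.59]
```

Call:
apply_moves(
  moves=[
    {"jaw": 0, "offset": [-0.6, 0, 0], "rot": [0, 0, 0]},
    {"jaw": 0, "offset": [-0.5, 0, 0], "rot": [0, 0, 0]},
    {"jaw": 0, "offset": [-0.5, 0, 0], "rot": [0, 0, 0]},
    {"jaw": 0, "offset": [0, 0, 0], "rot": [0, 0, 0]},
    {"jaw": 0, "offset": [0, 0, 0], "rot": [0, 0, 0]},
  ],
)

```text
time_s: 7.62
eef_pos: [0.5265, -0.0382, 0.0403]
eef_rot: [-0.006, 0.14, 0.99, 0.001]
wrist_force: [-18.3, 3.3, 15.5]
opening: 0.001
grasp_force: 9.4
```

```bash
python3 -c "
from h import *
st()"
```

```text
t 7.62 P [-97.4  -1.5  40.3] Fp [-18.52  -1.9   15.53] open 0.0 gf 9.4 rotErr [-0.  -0.7 -0. ] q [-0.3   0.34  1.84 -0.    0.97 -1.59]
```

Home: the force rises from 14 to 18 N with no motion. I'll back off and rise with the jaw open.

Call:
apply_moves(
  moves=[
    {"jaw": 0, "offset": [10, 0, 0], "rot": [0, 0, 0]},
    {"jaw": 0, "offset": [30, 0, 0], "rot": [0, 0, 0]},
    {"jaw": 0, "offset": [20, 0, -10], "rot": [0, 0, 0]},
    {"jaw": 0, "offset": [0, 0, -60], "rot": [0, 0, 0]},
    {"jaw": 0, "offset": [0, 0, -60], "rot": [0, 0, 0]},
  ],
)

```text
time_s: 8.25
eef_pos: [0.4733, -0.023, 0.1723]
eef_rot: [-0.001, 0.141, 0.99, 0.0]
wrist_force: [0.6, -0.4, 0.1]
opening: 0.001
grasp_force: 0.0
```

Call:
apply_moves(
  moves=[
    {"jaw": 1, "offset": [0, 0, -60], "rot": [0, 0, 0]},
    {"jaw": 1, "offset": [0, 0, -60], "rot": [0, 0, 0]},
    {"jaw": 1, "offset": [-45, 10, -40], "rot": [0, 0, 0]},
    {"jaw": 1, "offset": [-45, 8.5, 0], "rot": [0, 0, 0]},
    {"jaw": 1, "offset": [0, 0, 0], "rot": [0, 0, 0]},
  ],
)

```text
time_s: 8.88
eef_pos: [0.5675, -0.0309, 0.3302]
eef_rot: [-0.0, 0.141, 0.99, 0.0]
wrist_force: [-0.1, -0.2, -0.6]
opening: 0.998
grasp_force: 0.0
```

```bash
cat > look.py <<'E'
from h import *
import sys
n=sys.argv[1]
st()
p,r=pose();im,d=ctrl.camera('wrist');save(n+'.png',im)
c=ctrl.camera_params('wrist');T=np.eye(4);T[:3,:3]=r.as_matrix();T[:3,3]=p
K=np.array(c['K']);M=T@np.array(c['mount']);v,u=np.nonzero(d>0);z=d[v,u]
P=(M@np.stack([(u-K[0,2])*z/K[0,0],(v-K[1,2])*z/K[1,1],z,np.ones_like(z)]))[:3].T
C=im[v,u].astype(int);X=np.column_stack([(P[:,:2]-AX)@U,(P[:,:2]-AX)@V,P[:,2]])
m=(X[:,2]>.235)&(X[:,2]<.26)&(C[:,0]>110)&(C[:,1]<70)
Q=X[m].astype(np.float32);print('grip top',m.sum(),Q.mean(0)*1000,[np.round(np.array(a)*1000,1) for a in cv2.minEnclosingCircle(Q[:,:2].copy())])
m=(X[:,2]>.186)&(X[:,2]<.2)&(C.min(1)>90)&(np.hypot(X[:,0],X[:,1])<.025);Q=X[m].astype(np.float32)
if m.sum()>5: print('hub',m.sum(),Q.mean(0)*1000,[np.round(np.array(a)*1000,1) for a in cv2.minEnclosingCircle(Q[:,:2].copy())])
m=(X[:,2]>.18)&(X[:,2]<.197)&(C.max(1)<90)&(np.hypot(X[:,0],X[:,1])<.06);Q=X[m].astype(np.float32)
if m.sum()>5: print('wheel',m.sum(),[np.round(np.array(a)*1000,1) for a in cv2.minEnclosingCircle(Q[:,:2].copy())])
E
python3 look.py w2
```

```text
t 8.88 P [-60.   16.9 330.2] Fp [-0.07 -0.23 -0.56] open 1.0 gf 0.0 rotErr [ 0.  -0.  -0.1] q [-0.26  0.1   1.5   0.    1.54 -1.55]
grip top 181 [-32.767452  17.740911 243.47906 ] [array([-32.3,  17.7]), np.float64(7.4)]
hub 403 [-2.5104628e+00 -1.3823323e-01  1.9350070e+02] [array([-1.4,  0.9]), np.float64(15.1)]
wheel 3585 [array([5.8, 0.7]), np.float64(54.2)]
```

View pics/w2.png

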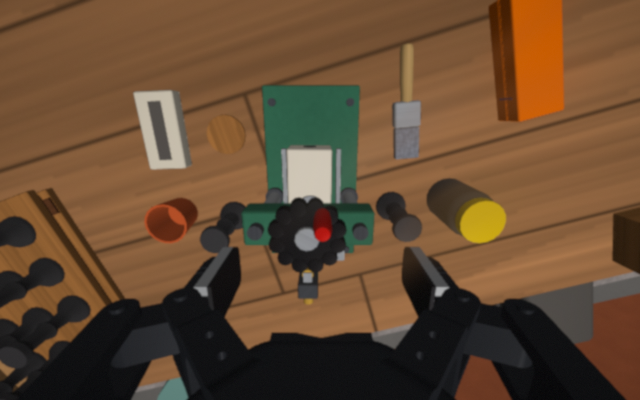

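The picture shows the grip at (322,228) and hub at (307,240). The axis is 2.5 mm nearer the front than I took, so I'll correct that and descend on the grip.

```bash
sed -i 's/^AX=np.array(\[.*\]);TH/AX=np.array([.6181,-.0631]);TH/' h.py; python3 - <<'E'
from h import *
st();plan(W(-.0297,.0173,.206),5)
E
```

```text
t 8.93 P [-59.1  16.8 330. ] Fp [-1.    0.32 -0.19] open 1.0 gf 0.0 rotErr [-0.  -0.1 -0.1] q [-0.26  0.1   1.5   0.    1.54 -1.55]
[-5.9, 0.1, 24.8] [-0.0, -0.0, -0.0]
[-5.9, 0.1, 24.8] [-0.0, -0.0, -0.0]
[-5.9, 0.1, 24.8] [-0.0, -0.0, -0.0]
[-5.9, 0.1, 24.8] [-0.0, -0.0, -0.0]
[-5.9, 0.1, 24.8] [-0.0, -0.0, -0.0]
```

Call:
apply_moves(
  moves=[
    {"jaw": 1, "offset": [-15, 0, 25], "rot": [0, 0, 0]},
    {"jaw": 1, "offset": [-14.5, 0.5, 25], "rot": [0, 0, 0]},
    {"jaw": 1, "offset": [0, 0, 30], "rot": [0, 0, 0]},
    {"jaw": 1, "offset": [0, 0, 30], "rot": [0, 0, 0]},
    {"jaw": 1, "offset": [0, 0, 14], "rot": [0, 0, 0]},
  ],
)

```text
time_s: 9.55
eef_pos: [0.5922, -0.0378, 0.2054]
eef_rot: [-0.002, 0.141, 0.99, 0.0]
wrist_force: [-0.3, -1.0, -0.8]
opening: 0.991
grasp_force: 0.0
```

Call:
apply_moves(
  moves=[
    {"jaw": 0.1, "offset": [0, 0, 0], "rot": [0, 0, 0]},
    {"jaw": 0.1, "offset": [0, 0, 0], "rot": [0, 0, 0]},
    {"jaw": 0.1, "offset": [0, 0, 0], "rot": [0, 0, 0]},
    {"jaw": 0.1, "offset": [0, 0, 0], "rot": [0, 0, 0]},
    {"jaw": 0.1, "offset": [0, 0, 0], "rot": [0, 0, 0]},
  ],
)

```text
time_s: 10.18
eef_pos: [0.5948, -0.038, 0.2086]
eef_rot: [0.001, 0.141, 0.99, 0.0]
wrist_force: [-0.5, 2.3, 6.5]
opening: 0.188
grasp_force: 58.9
```

```bash
python3 - <<'E'
from h import *
st();ctrl.camera('top');st();ctrl.camera('side');st()
E
```

```text
t 10.18 P [-29.3  17.7 208.6] Fp [-1.09  2.03  6.54] open 0.19 gf 58.9 rotErr [ 0.   0.1 -0.1] q [-0.26  0.25  1.58  0.    1.32 -1.55]
t 10.22 P [-29.3  17.6 208.6] Fp [-1.31  1.93  6.09] open 0.19 gf 58.9 rotErr [ 0.   0.1 -0.1] q [-0.26  0.25  1.58  0.    1.32 -1.55]
t 10.28 P [-29.3  17.7 208.6] Fp [-0.84  2.13  5.64] open 0.19 gf 58.9 rotErr [ 0.   0.1 -0.1] q [-0.26  0.25  1.58  0.    1.32 -1.55]
```

```bash
python3 - <<'E'
from h import *
def rows(a,b,n=5):
    t=np.radians(np.linspace(a,b,n+1)*30);X=np.c_[34*np.cos(t),34*np.sin(t)] # tool x=-press x
    print(a,b,np.diff(np.round(X,1),axis=0).round(1).tolist())
rows(1,3);rows(3,5)
for k in range(5,16): rows(k,k+1)
E
```

```text
1 3 [[-4.1, 5.8], [-5.3, 4.7], [-6.2, 3.6], [-6.7, 2.2], [-7.1, 0.7]]
3 5 [[-7.1, -0.7], [-6.7, -2.2], [-6.2, -3.6], [-5.3, -4.7], [-4.1, -5.8]]
5 6 [[-1.7, -3.2], [-1.2, -3.3], [-1.0, -3.4], [-0.5, -3.5], [-0.2, -3.6]]
6 7 [[0.2, -3.6], [0.5, -3.5], [1.0, -3.4], [1.2, -3.3], [1.7, -3.2]]
7 8 [[1.9, -3.0], [2.2, -2.8], [2.5, -2.5], [2.8, -2.2], [3.0, -1.9]]
8 9 [[3.2, -1.7], [3.3, -1.2], [3.4, -1.0], [3.5, -0.5], [3.6, -0.2]]
9 10 [[3.6, 0.2], [3.5, 0.5], [3.4, 1.0], [3.3, 1.2], [3.2, 1.7]]
10 11 [[3.0, 1.9], [2.8, 2.2], [2.5, 2.5], [2.2, 2.8], [1.9, 3.0]]
11 12 [[1.7, 3.2], [1.2, 3.3], [1.0, 3.4], [0.5, 3.5], [0.2, 3.6]]
12 13 [[-0.2, 3.6], [-0.5, 3.5], [-1.0, 3.4], [-1.2, 3.3], [-1.7, 3.2]]
13 14 [[-1.9, 3.0], [-2.2, 2.8], [-2.5, 2.5], [-2.8, 2.2], [-3.0, 1.9]]
14 15 [[-3.2, 1.7], [-3.3, 1.2], [-3.4, 1.0], [-3.5, 0.5], [-3.6, 0.2]]
15 16 [[-3.6, -0.2], [-3.5, -0.5], [-3.4, -1.0], [-3.3, -1.2], [-3.2, -1.7]]
```

```bash
cat > s.py <<'E'
from h import *
import sys
A=[]
for i in range(3):
    o=ctrl.get_obs();p=toP(o['eef_pos']);f=o['wrist_force'];A.append([*p[:2]*1000,p[2]*1000,f[:2]@U,f[:2]@V,f[2],o['opening']]);ctrl.camera('top')
x,y,z,fx,fy,fz,op=np.mean(A,0);ph=np.arctan2(y,-x)
t=np.array([np.sin(ph),np.cos(ph)]);r=np.array([-np.cos(ph),np.sin(ph)])
print('t',round(o['time_s'],1),'xy',round(x,1),round(y,1),'z',round(z,1),'click %.3f rad %.1f  Ft %.2f Fr %.2f Fz %.1f'%((np.degrees(ph)/30)%12,np.hypot(x,y),np.dot([fx,fy],t),np.dot([fx,fy],r),fz),round(op,2))
E
python3 s.py
```

```text
t 10.4 xy -29.3 17.7 z 208.6 click 1.036 rad 34.2  Ft 1.38 Fr 2.05 Fz 5.6 0.19
```

Call:
apply_moves(
  moves=[
    {"jaw": 0.1, "offset": [-4.1, 5.8, -2], "rot": [0, 0, 0]},
    {"jaw": 0.1, "offset": [-5.3, 4.7, 0], "rot": [0, 0, 0]},
    {"jaw": 0.1, "offset": [-6.2, 3.6, 0], "rot": [0, 0, 0]},
    {"jaw": 0.1, "offset": [-6.7, 2.2, 0], "rot": [0, 0, 0]},
    {"jaw": 0.1, "offset": [-7.1, 0.7, 0], "rot": [0, 0, 0]},
  ],
)

```text
time_s: 11.05
eef_pos: [0.6281, -0.0299, 0.2088]
eef_rot: [0.001, 0.141, 0.99, 0.0]
wrist_force: [-0.7, 0.9, -4.8]
opening: 0.19
grasp_force: 58.8
```

```bash
python3 s.py
```

```text
t 11.2 xy 0.3 34.7 z 208.8 click 3.017 rad 34.7  Ft -1.15 Fr 2.04 Fz -3.8 0.19
```

Call:
apply_moves(
  moves=[
    {"jaw": 0.1, "offset": [-7.1, -0.2, 0.5], "rot": [0, 0, 0]},
    {"jaw": 0.1, "offset": [-6.7, -2.2, 0], "rot": [0, 0, 0]},
    {"jaw": 0.1, "offset": [-6.2, -3.6, 0], "rot": [0, 0, 0]},
    {"jaw": 0.1, "offset": [-5.3, -4.7, 0], "rot": [0, 0, 0]},
    {"jaw": 0.1, "offset": [-4.1, -5.8, 0], "rot": [0, 0, 0]},
  ],
)

```text
time_s: 11.82
eef_pos: [0.6516, -0.0552, 0.2088]
eef_rot: [0.001, 0.141, 0.99, -0.0]
wrist_force: [1.6, 8.1, -2.2]
opening: 0.192
grasp_force: 59.5
```

```bash
python3 s.py
```

```text
t 11.9 xy 29.9 16.9 z 208.8 click 5.015 rad 34.3  Ft -4.55 Fr 4.43 Fz -2.9 0.19
```

Call:
apply_moves(
  moves=[
    {"jaw": 0.1, "offset": [-1.7, -3.2, 0], "rot": [0, 0, 0]},
    {"jaw": 0.1, "offset": [-1.2, -3.3, 0], "rot": [0, 0, 0]},
    {"jaw": 0.1, "offset": [-1, -3.4, 0], "rot": [0, 0, 0]},
    {"jaw": 0.1, "offset": [-0.5, -3.5, 0], "rot": [0, 0, 0]},
    {"jaw": 0.1, "offset": [-0.2, -3.6, 0], "rot": [0, 0, 0]},
  ],
)

```text
time_s: 12.6
eef_pos: [0.6508, -0.0723, 0.2088]
eef_rot: [0.001, 0.141, 0.99, 0.0]
wrist_force: [6.5, 5.1, -5.4]
opening: 0.192
grasp_force: 59.4
```

```bash
python3 s.py
```

```text
t 12.7 xy 34.0 0.3 z 208.8 click 5.981 rad 34.0  Ft -4.59 Fr 5.12 Fz -5.4 0.19
```

Call:
apply_moves(
  moves=[
    {"jaw": 0.1, "offset": [-1.8, -2.2, 0], "rot": [0, 0, 0]},
    {"jaw": 0.1, "offset": [0.3, -2.2, 0], "rot": [0, 0, 0]},
    {"jaw": 0.1, "offset": [0, 0, 0], "rot": [0, 0, 0]},
    {"jaw": 0.1, "offset": [0, 0, 0], "rot": [0, 0, 0]},
    {"jaw": 0.1, "offset": [0, 0, 0], "rot": [0, 0, 0]},
  ],
)

```text
time_s: 13.38
eef_pos: [0.6499, -0.0753, 0.2087]
eef_rot: [-0.001, 0.141, 0.99, 0.001]
wrist_force: [-0.5, 4.9, -1.8]
opening: 0.192
grasp_force: 59.8
```

```bash
python3 s.py
```

```text
t 13.5 xy 33.9 -3.0 z 208.7 click 6.166 rad 34.1  Ft -4.79 Fr -2.01 Fz -2.2 0.19
```

Call:
apply_moves(
  moves=[
    {"jaw": 0.1, "offset": [0.4, -2.2, 0], "rot": [0, 0, 0]},
    {"jaw": 0.1, "offset": [0.5, -2.2, 0], "rot": [0, 0, 0]},
    {"jaw": 0.1, "offset": [0, 0, 0], "rot": [0, 0, 0]},
    {"jaw": 0.1, "offset": [0, 0, 0], "rot": [0, 0, 0]},
    {"jaw": 0.1, "offset": [0, 0, 0], "rot": [0, 0, 0]},
  ],
)

```text
time_s: 14.15
eef_pos: [0.6473, -0.0807, 0.2087]
eef_rot: [-0.001, 0.141, 0.99, -0.0]
wrist_force: [-5.0, 1.8, 0.1]
opening: 0.191
grasp_force: 60.0
```

```bash
python3 s.py
```

```text
t 14.2 xy 32.9 -8.9 z 208.7 click 6.502 rad 34.1  Ft 0.93 Fr -5.30 Fz -0.2 0.19
```

Call:
apply_moves(
  moves=[
    {"jaw": 0.1, "offset": [0.7, -2.1, 0], "rot": [0, 0, 0]},
    {"jaw": 0.1, "offset": [0.7, -2.1, 0], "rot": [0, 0, 0]},
    {"jaw": 0.1, "offset": [0, 0, 0], "rot": [0, 0, 0]},
    {"jaw": 0.1, "offset": [0, 0, 0], "rot": [0, 0, 0]},
    {"jaw": 0.1, "offset": [0, 0, 0], "rot": [0, 0, 0]},
  ],
)

```text
time_s: 14.92
eef_pos: [0.6441, -0.085, 0.2087]
eef_rot: [-0.002, 0.141, 0.99, -0.001]
wrist_force: [-8.0, 0.3, 1.5]
opening: 0.191
grasp_force: 60.2
```

```bash
python3 s.py
```

```text
t 15.0 xy 31.0 -13.9 z 208.7 click 6.803 rad 34.0  Ft 4.78 Fr -6.44 Fz 1.2 0.19
```

Call:
apply_moves(
  moves=[
    {"jaw": 0.1, "offset": [1, -2, 0], "rot": [0, 0, 0]},
    {"jaw": 0.1, "offset": [1, -2, 0], "rot": [0, 0, 0]},
    {"jaw": 0.1, "offset": [0, 0, 0], "rot": [0, 0, 0]},
    {"jaw": 0.1, "offset": [0, 0, 0], "rot": [0, 0, 0]},
    {"jaw": 0.1, "offset": [0, 0, 0], "rot": [0, 0, 0]},
  ],
)

```text
time_s: 15.7
eef_pos: [0.642, -0.0871, 0.2087]
eef_rot: [-0.001, 0.141, 0.99, 0.0]
wrist_force: [-3.7, 5.1, 0.1]
opening: 0.188
grasp_force: 59.9
```

```bash
python3 s.py
```

```text
t 15.8 xy 29.7 -16.4 z 208.7 click 6.967 rad 33.9  Ft -0.36 Fr -5.90 Fz -0.1 0.19
```

Call:
apply_moves(
  moves=[
    {"jaw": 0.1, "offset": [2.2, -1.2, 0], "rot": [0, 0, 0]},
    {"jaw": 0.1, "offset": [1.3, -1.9, 0], "rot": [0, 0, 0]},
    {"jaw": 0.1, "offset": [0, 0, 0], "rot": [0, 0, 0]},
    {"jaw": 0.1, "offset": [0, 0, 0], "rot": [0, 0, 0]},
    {"jaw": 0.1, "offset": [0, 0, 0], "rot": [0, 0, 0]},
  ],
)

```text
time_s: 16.48
eef_pos: [0.6392, -0.0893, 0.2088]
eef_rot: [0.001, 0.141, 0.99, 0.0]
wrist_force: [4.0, 3.6, -4.3]
opening: 0.192
grasp_force: 59.5
```

```bash
python3 s.py
```

```text
t 16.6 xy 27.6 -19.4 z 208.8 click 7.169 rad 33.7  Ft -5.16 Fr -0.25 Fz -4.4 0.19
```

Call:
apply_moves(
  moves=[
    {"jaw": 0.1, "offset": [1.4, -1.7, 0], "rot": [0, 0, 0]},
    {"jaw": 0.1, "offset": [1.5, -1.6, 0], "rot": [0, 0, 0]},
    {"jaw": 0.1, "offset": [0, 0, 0], "rot": [0, 0, 0]},
    {"jaw": 0.1, "offset": [0, 0, 0], "rot": [0, 0, 0]},
    {"jaw": 0.1, "offset": [0, 0, 0], "rot": [0, 0, 0]},
  ],
)

```text
time_s: 17.25
eef_pos: [0.6348, -0.0922, 0.2088]
eef_rot: [-0.0, 0.141, 0.99, -0.0]
wrist_force: [-0.3, -1.2, -2.7]
opening: 0.187
grasp_force: 59.6
```

```bash
python3 s.py
```

```text
t 17.4 xy 24.2 -23.2 z 208.8 click 7.460 rad 33.6  Ft 1.17 Fr 0.40 Fz -3.1 0.19
```

Call:
apply_moves(
  moves=[
    {"jaw": 0.1, "offset": [1.6, -1.5, 0], "rot": [0, 0, 0]},
    {"jaw": 0.1, "offset": [1.7, -1.4, 0], "rot": [0, 0, 0]},
    {"jaw": 0.1, "offset": [0, 0, 0], "rot": [0, 0, 0]},
    {"jaw": 0.1, "offset": [0, 0, 0], "rot": [0, 0, 0]},
    {"jaw": 0.1, "offset": [0, 0, 0], "rot": [0, 0, 0]},
  ],
)

```text
time_s: 18.02
eef_pos: [0.6303, -0.0942, 0.2087]
eef_rot: [-0.001, 0.141, 0.99, -0.001]
wrist_force: [-4.5, -3.9, -1.7]
opening: 0.191
grasp_force: 59.7
```

```bash
python3 s.py
```

```text
t 18.1 xy 20.4 -26.5 z 208.7 click 7.748 rad 33.4  Ft 5.52 Fr 1.83 Fz -2.0 0.19
```

Call:
apply_moves(
  moves=[
    {"jaw": 0.1, "offset": [1.8, -1.3, 0], "rot": [0, 0, 0]},
    {"jaw": 0.1, "offset": [1.9, -1.2, 0], "rot": [0, 0, 0]},
    {"jaw": 0.1, "offset": [0, 0, 0], "rot": [0, 0, 0]},
    {"jaw": 0.1, "offset": [0, 0, 0], "rot": [0, 0, 0]},
    {"jaw": 0.1, "offset": [0, 0, 0], "rot": [0, 0, 0]},
  ],
)

```text
time_s: 18.8
eef_pos: [0.6267, -0.0953, 0.2088]
eef_rot: [-0.0, 0.141, 0.99, -0.0]
wrist_force: [-2.2, -4.9, -2.9]
opening: 0.186
grasp_force: 59.6
```

```bash
python3 s.py
```

```text
t 18.9 xy 17.2 -28.5 z 208.8 click 7.963 rad 33.3  Ft 3.65 Fr 4.25 Fz -3.0 0.19
```

```bash
sed -i 's/^def W/AX=AX+.0006*V+.0002*U\ndef W/' h.py; python3 s.py
```

```text
t 19.1 xy 17.0 -29.1 z 208.7 click 7.991 rad 33.7  Ft 3.80 Fr 4.03 Fz -3.3 0.19
```

Call:
apply_moves(
  moves=[
    {"jaw": 0.1, "offset": [1.6, -1.7, 0], "rot": [0, 0, 0]},
    {"jaw": 0.1, "offset": [2, -1, 0], "rot": [0, 0, 0]},
    {"jaw": 0.1, "offset": [0, 0, 0], "rot": [0, 0, 0]},
    {"jaw": 0.1, "offset": [0, 0, 0], "rot": [0, 0, 0]},
    {"jaw": 0.1, "offset": [0, 0, 0], "rot": [0, 0, 0]},
  ],
)

```text
time_s: 19.73
eef_pos: [0.624, -0.0959, 0.2088]
eef_rot: [0.002, 0.141, 0.99, 0.001]
wrist_force: [6.1, -0.9, -7.0]
opening: 0.185
grasp_force: 59.3
```

```bash
python3 s.py
```

```text
t 19.8 xy 14.6 -30.5 z 208.8 click 8.149 rad 33.8  Ft -5.24 Fr 2.33 Fz -7.1 0.19
```

Call:
apply_moves(
  moves=[
    {"jaw": 0.1, "offset": [2.1, -0.7, 0], "rot": [0, 0, 0]},
    {"jaw": 0.1, "offset": [2.1, -0.7, 0], "rot": [0, 0, 0]},
    {"jaw": 0.1, "offset": [0, 0, 0], "rot": [0, 0, 0]},
    {"jaw": 0.1, "offset": [0, 0, 0], "rot": [0, 0, 0]},
    {"jaw": 0.1, "offset": [0, 0, 0], "rot": [0, 0, 0]},
  ],
)

```text
time_s: 20.5
eef_pos: [0.6181, -0.0964, 0.2088]
eef_rot: [-0.0, 0.141, 0.99, 0.0]
wrist_force: [1.1, -1.2, -3.9]
opening: 0.189
grasp_force: 59.5
```

```bash
python3 s.py
```

```text
t 20.6 xy 9.0 -32.6 z 208.8 click 8.483 rad 33.8  Ft -0.35 Fr 0.81 Fz -4.3 0.19
```

Call:
apply_moves(
  moves=[
    {"jaw": 0.1, "offset": [2.2, -0.5, 0], "rot": [0, 0, 0]},
    {"jaw": 0.1, "offset": [2.2, -0.4, 0], "rot": [0, 0, 0]},
    {"jaw": 0.1, "offset": [0, 0, 0], "rot": [0, 0, 0]},
    {"jaw": 0.1, "offset": [0, 0, 0], "rot": [0, 0, 0]},
    {"jaw": 0.1, "offset": [0, 0, 0], "rot": [0, 0, 0]},
  ],
)

```text
time_s: 21.28
eef_pos: [0.6128, -0.096, 0.2087]
eef_rot: [-0.001, 0.141, 0.99, 0.0]
wrist_force: [-5.9, 1.2, -0.9]
opening: 0.192
grasp_force: 59.9
```

```bash
python3 s.py
```

```text
t 21.4 xy 3.8 -33.7 z 208.7 click 8.786 rad 33.9  Ft 5.62 Fr -0.77 Fz -1.1 0.19
```

Call:
apply_moves(
  moves=[
    {"jaw": 0.1, "offset": [2.2, -0.2, 0], "rot": [0, 0, 0]},
    {"jaw": 0.1, "offset": [2.2, -0.1, 0], "rot": [0, 0, 0]},
    {"jaw": 0.1, "offset": [0, 0, 0], "rot": [0, 0, 0]},
    {"jaw": 0.1, "offset": [0, 0, 0], "rot": [0, 0, 0]},
    {"jaw": 0.1, "offset": [0, 0, 0], "rot": [0, 0, 0]},
  ],
)

```text
time_s: 22.05
eef_pos: [0.6093, -0.0952, 0.2087]
eef_rot: [-0.0, 0.141, 0.99, 0.0]
wrist_force: [-3.5, 2.0, -3.2]
opening: 0.189
grasp_force: 59.7
```

```bash
python3 s.py
```

```text
t 22.1 xy 0.3 -33.9 z 208.7 click 8.985 rad 33.9  Ft 3.44 Fr -1.24 Fz -2.6 0.19
```

Call:
apply_moves(
  moves=[
    {"jaw": 0.1, "offset": [2.2, 0.1, 0], "rot": [0, 0, 0]},
    {"jaw": 0.1, "offset": [2.2, 0.2, 0], "rot": [0, 0, 0]},
    {"jaw": 0.1, "offset": [0, 0, 0], "rot": [0, 0, 0]},
    {"jaw": 0.1, "offset": [0, 0, 0], "rot": [0, 0, 0]},
    {"jaw": 0.1, "offset": [0, 0, 0], "rot": [0, 0, 0]},
  ],
)

```text
time_s: 22.82
eef_pos: [0.6075, -0.0947, 0.2088]
eef_rot: [0.003, 0.141, 0.99, -0.0]
wrist_force: [9.1, -1.0, -9.8]
opening: 0.192
grasp_force: 58.8
```

```bash
python3 s.py
```

```text
t 22.9 xy -1.7 -33.9 z 208.8 click 9.094 rad 33.9  Ft -8.86 Fr -2.25 Fz -9.7 0.19
```

Call:
apply_moves(
  moves=[
    {"jaw": 0.1, "offset": [2.2, 0.4, 0], "rot": [0, 0, 0]},
    {"jaw": 0.1, "offset": [2.2, 0.5, 0], "rot": [0, 0, 0]},
    {"jaw": 0.1, "offset": [0, 0, 0], "rot": [0, 0, 0]},
    {"jaw": 0.1, "offset": [0, 0, 0], "rot": [0, 0, 0]},
    {"jaw": 0.1, "offset": [0, 0, 0], "rot": [0, 0, 0]},
  ],
)

```text
time_s: 23.6
eef_pos: [0.6027, -0.0926, 0.2088]
eef_rot: [0.002, 0.141, 0.99, -0.0]
wrist_force: [5.2, -0.4, -7.4]
opening: 0.189
grasp_force: 59.2
```

```bash
python3 s.py
```

```text
t 23.7 xy -6.8 -33.2 z 208.8 click 9.386 rad 33.9  Ft -4.31 Fr -1.68 Fz -7.4 0.19
```

Call:
apply_moves(
  moves=[
    {"jaw": 0.1, "offset": [2.1, 0.7, 0], "rot": [0, 0, 0]},
    {"jaw": 0.1, "offset": [2.1, 0.7, 0], "rot": [0, 0, 0]},
    {"jaw": 0.1, "offset": [0, 0, 0], "rot": [0, 0, 0]},
    {"jaw": 0.1, "offset": [0, 0, 0], "rot": [0, 0, 0]},
    {"jaw": 0.1, "offset": [0, 0, 0], "rot": [0, 0, 0]},
  ],
)

```text
time_s: 24.38
eef_pos: [0.5975, -0.0893, 0.2088]
eef_rot: [-0.0, 0.141, 0.99, -0.0]
wrist_force: [0.6, 1.8, -5.4]
opening: 0.187
grasp_force: 59.4
```

```bash
python3 s.py
```

```text
t 24.5 xy -12.7 -31.5 z 208.8 click 9.733 rad 33.9  Ft 0.01 Fr -1.05 Fz -5.2 0.19
```

Call:
apply_moves(
  moves=[
    {"jaw": 0.1, "offset": [2, 0.9, 0], "rot": [0, 0, 0]},
    {"jaw": 0.1, "offset": [2, 1, 0], "rot": [0, 0, 0]},
    {"jaw": 0.1, "offset": [1.9, 1.2, 0], "rot": [0, 0, 0]},
    {"jaw": 0.1, "offset": [1.8, 1.3, 0], "rot": [0, 0, 0]},
    {"jaw": 0.1, "offset": [0, 0, 0], "rot": [0, 0, 0]},
  ],
)

```text
time_s: 25.15
eef_pos: [0.5927, -0.0847, 0.2088]
eef_rot: [0.002, 0.141, 0.99, -0.001]
wrist_force: [6.8, -5.8, -11.2]
opening: 0.187
grasp_force: 58.9
```

```bash
python3 s.py
```

```text
t 25.2 xy -18.6 -28.4 z 208.8 click 10.106 rad 33.9  Ft -8.45 Fr -1.02 Fz -10.7 0.19
```

Call:
apply_moves(
  moves=[
    {"jaw": 0.1, "offset": [1.7, 1.4, 0], "rot": [0, 0, 0]},
    {"jaw": 0.1, "offset": [1.6, 1.5, 0], "rot": [0, 0, 0]},
    {"jaw": 0.1, "offset": [0, 0, 0], "rot": [0, 0, 0]},
    {"jaw": 0.1, "offset": [0, 0, 0], "rot": [0, 0, 0]},
    {"jaw": 0.1, "offset": [0, 0, 0], "rot": [0, 0, 0]},
  ],
)

```text
time_s: 25.92
eef_pos: [0.5897, -0.0805, 0.2088]
eef_rot: [0.001, 0.141, 0.99, -0.001]
wrist_force: [3.6, -5.1, -8.7]
opening: 0.186
grasp_force: 59.3
```

```bash
python3 s.py
```

```text
t 26.0 xy -22.7 -25.2 z 208.8 click 10.399 rad 33.9  Ft -5.73 Fr -0.60 Fz -8.1 0.19
```

Call:
apply_moves(
  moves=[
    {"jaw": 0.1, "offset": [1.5, 1.6, 0], "rot": [0, 0, 0]},
    {"jaw": 0.1, "offset": [1.4, 1.7, 0], "rot": [0, 0, 0]},
    {"jaw": 0.1, "offset": [0, 0, 0], "rot": [0, 0, 0]},
    {"jaw": 0.1, "offset": [0, 0, 0], "rot": [0, 0, 0]},
    {"jaw": 0.1, "offset": [0, 0, 0], "rot": [0, 0, 0]},
  ],
)

```text
time_s: 26.7
eef_pos: [0.5869, -0.0751, 0.2087]
eef_rot: [-0.0, 0.141, 0.99, 0.0]
wrist_force: [-2.2, -0.5, -4.3]
opening: 0.19
grasp_force: 59.6
```

```bash
python3 s.py
```

```text
t 26.8 xy -26.8 -20.8 z 208.8 click 10.742 rad 33.9  Ft 0.51 Fr 2.31 Fz -4.1 0.19
```

Clear bite on arrival at notch 9: the force at 8.79 is still 5.6 N with the hand, and from 9.09 it shifts about 3 to 4 N against the hand. The target is notch 12.

Call:
apply_moves(
  moves=[
    {"jaw": 0.1, "offset": [2.5, 3.7, 0], "rot": [0, 0, 0]},
    {"jaw": 0.1, "offset": [2, 4, 0], "rot": [0, 0, 0]},
    {"jaw": 0.1, "offset": [1.4, 4.2, 0], "rot": [0, 0, 0]},
    {"jaw": 0.1, "offset": [0, 0, 0], "rot": [0, 0, 0]},
    {"jaw": 0.1, "offset": [0, 0, 0], "rot": [0, 0, 0]},
  ],
)

```text
time_s: 27.48
eef_pos: [0.5845, -0.063, 0.2088]
eef_rot: [-0.0, 0.141, 0.99, -0.001]
wrist_force: [-3.0, -5.6, -4.8]
opening: 0.187
grasp_force: 59.7
```

```bash
python3 s.py
```

```text
t 27.6 xy -32.5 -9.8 z 208.8 click 11.438 rad 33.9  Ft -5.22 Fr 3.28 Fz -4.7 0.19
```

Call:
apply_moves(
  moves=[
    {"jaw": 0.1, "offset": [0.9, 3, 0], "rot": [0, 0, 0]},
    {"jaw": 0.1, "offset": [0.3, 3, 0], "rot": [0, 0, 0]},
    {"jaw": 0.1, "offset": [0, 2.5, 0], "rot": [0, 0, 0]},
    {"jaw": 0.1, "offset": [0, 1.5, 0], "rot": [0, 0, 0]},
    {"jaw": 0.1, "offset": [0, 0, 0], "rot": [0, 0, 0]},
  ],
)

```text
time_s: 28.25
eef_pos: [0.586, -0.0527, 0.2087]
eef_rot: [-0.001, 0.141, 0.99, -0.001]
wrist_force: [-4.8, -4.2, -2.9]
opening: 0.191
grasp_force: 59.9
```

```bash
python3 s.py
```

```text
t 28.4 xy -33.9 0.4 z 208.8 click 0.024 rad 33.9  Ft -5.56 Fr 3.68 Fz -3.1 0.19
```

Call:
apply_moves(
  moves=[
    {"jaw": 0.1, "offset": [0.6, -0.7, -0.4], "rot": [0, 0, 0]},
    {"jaw": 0.1, "offset": [0, 0, 0], "rot": [0, 0, 0]},
    {"jaw": 0.1, "offset": [0, 0, 0], "rot": [0, 0, 0]},
    {"jaw": 0.1, "offset": [0, 0, 0], "rot": [0, 0, 0]},
    {"jaw": 0.1, "offset": [0, 0, 0], "rot": [0, 0, 0]},
  ],
)

```text
time_s: 29.02
eef_pos: [0.5858, -0.0529, 0.2088]
eef_rot: [-0.0, 0.141, 0.99, -0.0]
wrist_force: [1.0, -5.0, -10.3]
opening: 0.19
grasp_force: 59.0
```

```bash
python3 s.py
```

```text
t 29.1 xy -34.1 0.3 z 208.9 click 0.015 rad 34.1  Ft -4.15 Fr -2.18 Fz -10.9 0.19
```

Held stably in notch 12. I'll release and rise.

Call:
apply_moves(
  moves=[
    {"jaw": 0.4, "offset": [0, 0, 0], "rot": [0, 0, 0]},
    {"jaw": 0.7, "offset": [0, 0, 0], "rot": [0, 0, 0]},
    {"jaw": 1, "offset": [0, 0, 0], "rot": [0, 0, 0]},
    {"jaw": 1, "offset": [0, 0, 0], "rot": [0, 0, 0]},
    {"jaw": 1, "offset": [0, 0, 0], "rot": [0, 0, 0]},
  ],
)

```text
time_s: 29.8
eef_pos: [0.5859, -0.0526, 0.2094]
eef_rot: [0.0, 0.141, 0.99, 0.0]
wrist_force: [-0.6, -0.5, 0.2]
opening: 1.001
grasp_force: 0.0
```

Call:
apply_moves(
  moves=[
    {"jaw": 1, "offset": [0, 0, -25], "rot": [0, 0, 0]},
    {"jaw": 1, "offset": [0, 0, -40], "rot": [0, 0, 0]},
    {"jaw": 1, "offset": [10, 10, -50], "rot": [0, 0, 0]},
    {"jaw": 1, "offset": [15, 10, -10], "rot": [0, 0, 0]},
    {"jaw": 1, "offset": [0, 0, 0], "rot": [0, 0, 0]},
  ],
)

```text
time_s: 30.42
eef_pos: [0.5671, -0.0257, 0.3349]
eef_rot: [0.001, 0.14, 0.99, -0.0]
wrist_force: [-0.2, 0.1, -0.2]
opening: 0.997
grasp_force: 0.0
```

```bash
python3 look.py w3; python3 - <<'E'
import cv2
im=cv2.imread('pics/w3.png');cv2.imwrite('pics/w3c.png',cv2.resize(im[60:320,200:440],(554,600)))
E
```

```text
t 30.43 P [-59.6  21.1 334.9] Fp [-0.25  0.06 -0.18] open 1.0 gf 0.0 rotErr [ 0.   0.1 -0. ] q [-0.25  0.1   1.49  0.    1.55 -1.54]
grip top 183 [-3.5111271e+01  9.3578167e-02  2.4340549e+02] [array([-34.6,  -0. ]), np.float64(7.5)]
hub 337 [  1.669684   1.016951 193.40144 ] [array([ 1.1, -0.2]), np.float64(15.0)]
wheel 3503 [array([ 7.1, -0.6]), np.float64(53.1)]
```

View pics/w3c.png

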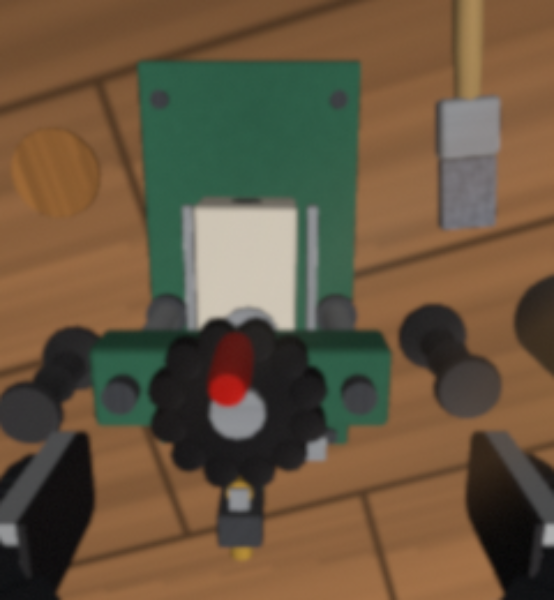

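The crop shows the crank grip at (228,390), pointing to the front at notch 12. The mould front at (245,203) sits just ahead of the rail ends, so it is home. The sticks, rib and brush are undisturbed.

```bash
python3 -c "
from bench import ctrl
print(ctrl.hand_in())"
```

```text
the job is handed in; nothing more can be done
None
```

I pushed the mould home against the back stop, felt the foot bite at click 9, gave it three clicks more to notch 12, let go of the crank and handed the job in at about 30 s; no verdict came back.

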